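Clip in the gas filter and set the needle valve two turns open

ROBOT

A 6-joint arm with a two-finger parallel gripper is mounted at the origin on a cart in front of the work surface, level with it; the furniture and walls round the work are solid. World frame = base frame: x ahead of the robot, y to its left, z up, the work surface at z = 0. Lengths are in m, angles in rad, forces in N, time in s.
With the tool pointing down it reaches from about 0.35 to 0.775 m from the base axis. Payload 5.5 kg.
Tool frame: the origin (TCP) lies midway between the tips of the shut fingers; the grasp point (between the pads) lies 19 mm behind it; z points along the fingers, y is the line along which they close (so a half turn about z gives the same grasp; the last joint's range is limited). The gripper opens to 85 mm and grips with 20 to 120 N. Pads are 22 mm wide; open, the fingers measure 114 mm over their backs; the gripper's body (76 mm by 85 mm) begins 54 mm behind the grasp point. The pads swing forward as they close: fully open they stand 13 mm farther back than shut.
Start: joints at [-1.418, 0.313, 0.046, 1.304, 0, 1.431], TCP at [0.166, -0.551, 0.192] pointing down, gripper open.
Joint ranges: [-2.76, 2.76], [-0.86, 1.69], [-1.03, 1.26], [-2.2, 2.34], [-1.47, 1.5], [-3.14, 3.14]. Speed limits (rad/s): [2.57, 2.57, 3.14, 3.14, 3.14, 3.14].

INTERFACE

Orientations are given as a unit quaternion [w, x, y, z].
In Python, from workcell import env gives the robot as it stands.
- The arm moves only by the tool move_arm, never from a script. Its argument "targets" is a list of rows, each a list of 3 entries, a list of its own where there are three numbers: the shift along the tool's x, y, z in mm, then the turn, a rotation vector about the tool's x, y, z in units of 10 degrees (1.0 is 10 degrees), then the closure, from -1 (fully open) to 1 (shut). In form: [[[dx, dy, dz], [ax, ay, az], gripper], ...]. A call has 1 to 5 rows; each row is the pose to reach, as a shift and turn from the pose commanded when the call began, along the tool's axes at that moment; what a row does not reach only later rows make up. A row lasts 1/8 s, in which the tool goes at most 62.5 mm and 10.7 degrees, less where a joint would pass 70% of its speed; a pose out of reach is approached as far as the arm can. A call with a gripper value outside its range is refused whole. The fingers move at their own pace and stop on an object; "squeeze" is the grip in N (left out, the last holds). Time passes only in rows, so rows that repeat a pose let the fingers close. It gives the time, the measured TCP pose, the force, the opening and the grip force at its end, in the units of the state.
- env.get_state(): the state, without advancing time (a new reading comes with each control period).
- env.read_camera(name): name is "side" or "top" or "wrist"; returns a dict with "pixels" (480x640x3 uint8, red, green, blue), "fovy" (degrees; the focal length in pixels is half the picture's height over the tangent of half this angle, whatever the lens; pixels are square), "cx", "cy" (the principal point, pixels), "extrinsics" (4x4, takes a point from world to camera coordinates); the wrist camera has in their place "mount" (4x4, takes a point from camera to tool coordinates, whose origin is the TCP and whose axes are the flange's). Camera axes: x right, y up, looking along -z (the intrinsics and any distortion apply to the point x, -y, -z); pixel columns grow to the right and rows downward; lengths in m; the calibration is good to about 2 mm. A picture is of the moment at which its call begins: read the wrist's pose just before it. There is no depth.
- env.hand_in(): hands the job in; it is judged then, once.
Trained networks look in a picture, given as the dict that the camera call returned (one of the last four; its "shot" number tells which), for a name from the list of things; names that differ only in an ending like _2 or _b are one class to them, and where a whole thing is asked for, a point or a joint stands for the part that bears it (a point fixed in the world has none). Each returns a list of dicts, best first, with "confidence" (0 to 1); they miss things now and then, are a little off and sometimes report something else, mostly with a low value. They report only what shows in the picture. A call takes as long as a camera call.
- env.spot_in(thing, picture): "centre" ([x, y, z] in m, in world coordinates, good to about 4 mm: the middle of the surface that is visible of it).
- env.regions_of(thing, picture): "mask" (480x640 bool, what is visible of it).
- env.landmark_of(thing, picture): "centre" ([x, y, z] in m, in world coordinates, good to about 4 mm: a listed point, or the origin of a listed thing).
The state is a dict: "clock": time; "joint_pos": joint angles; "qvel": joint speeds; "tau": joint torques, N m; "tcp_pos": TCP position; "orientation": TCP orientation; "wrist_force": force on the tool from outside, world axes, zero at the start; "ft_torque": the same for the moment, N m; "finger_gap": finger opening in m; "grip_force": force on a finger pad.
Only numpy, scipy, OpenCV 4.12 (cv2) and the standard library are available. Lean on these libraries where they do the work, as an engineer would, in place of code of your own. Each camera call takes 0.05 s, during which the arm holds its last target. There are 200 camera calls.

TASK

Get the small gas panel on the bench ready. First pick up the loose filter cartridge and press it down past the two sprung jaws until it sits fully home in the fork clip. Then take the upright handle of the handwheel, turn the valve clockwise until it is shut against its stop, open it again by exactly two full turns, and finish there still gripping the handle, wheel at rest; leave the other things on the bench where they are.

Things in the scene. Friction and masses are not known exactly. Their poses are not given: they have to be found in the camera images.
- cartridge_mid (a point): Centre of the loose filter cartridge, a straight rod lying on the bench along this frame's y (ends alike). Aluminium round body 20 mm diameter, 90 mm long in the middle (grip its centre), then at each end a steel hex nut 24 mm across flats, 12 mm long, and a brass hose stub; 142 mm in all, about 0.09 kg. Its axis lies 12 mm above the bench.
- panel: The gas panel, fixed: aluminium plate 100 mm (x) by 280 mm (y), top 10 mm above the bench, carrying the fork clip on its left half (+y) and the valve on its right. Origin under its centre; x points away from the robot (turned 0.25 to 0.65 rad to the right), y left along the plate, z up. The panel's other points have the same axes.
- clip_seat (a point): Where cartridge_mid must end, lying along this y: middle of the clip's seat, 50 mm above the bench. Forks 8 mm thick stand at y = -30 and +30 mm; the 52 mm between them is free for fingers down to the plate. Slots open at the top, 23 mm wide for the 20 mm body, floor 10 mm below this point, front prong's flared lip 24 mm above it. The hex nuts stay outside the forks (11 mm play along y).
- jaw_left (a joint): Sprung jaw of the fork at y = +30 mm, hinged on the back prong, rad: 0 = closed, grows as it is pushed back (to 0.6). Its 8 mm round nose closes the slot's mouth 11.5 mm above the seat point. Pushing the body straight down past both jaws takes some 10 N in all; they then snap shut over it by themselves.
- jaw_right (a joint): The same jaw on the fork at y = -30 mm.
- wheel_centre (a point): Point on the valve's upright axis at the height of the handwheel's rim, 90 mm above the bench, fixed on the panel, 150 mm to the -y side of clip_seat. The black handwheel is 80 mm across rim centres; its rim's top is 96 mm above the bench.
- valve (a joint): Turn of the handwheel, rad: counterclockwise from above opens and grows. 0 = shut on a solid stop; starts about 0.25 to 0.9 turns open, stays where it is left, drags about 2 N at the handle. At 0 the handle is on the panel's -x side of the wheel (towards the robot, over the small stop lug on the valve body); at v it has gone round by v, so two turns open brings it back to that side.
- handle_grip (a point): Centre of the handle: an upright black round grip, 18 mm in diameter and 42 mm tall, on the wheel's rim 40 mm from the valve's axis, from 97 to 139 mm above the bench (centre 118 mm). It spins freely on its pin, so fingers can hold it from above at a fixed heading while they go round.
- scope_a: The microscope, a fixed obstacle 0.52 m tall between the bench's left part and the work; origin under its column. Its stage and body fill x from 0.55 m on and y from -0.06 to 0.16 m in the robot's frame, its eyepieces reach forward to about x = 0.43 m, some 0.35 to 0.45 m up: cross from left to right in front of it, close to the robot.
- phone: Bystander, to be left where it is: phone lying face down, 152 x 76 x 14 mm, left of the microscope; origin under its centre.
- oil_bottle: Bystander, to be left where it is: small capped bottle, 27 mm across, 61 mm tall; origin under its centre.
- eyepiece: Bystander, to be left where it is: spare microscope eyepiece standing up, 37 mm across, 42 mm tall; origin under its centre.
- handle: The handle's body (see handle_grip); origin at the centre of its underside, 97.5 mm above the bench.

How it is judged:
By the outcome, as a careful person would: the job done as asked, in the order asked, and still so for the second after the job is handed in, while the arm keeps its last pose, push and grip.
It also fails if it takes over 72 s, if anything falls off the work surface, if the arm or the gripper's body presses on something with over 40 N, if the wrist force passes 120 N, or if a joint passes its speed limit or range.

## Working session

There is one attempt and no reset: what is moved stays moved. The work goes in short steps, Python scripts to look and compute and a tool call to move; the robot and the scene stay as the last step left them, time stands still between calls to the robot, and variables do not carry over. Pictures are saved under pics/ and viewed, at most 10 in all, crops included, and the job is handed in when it is done.

Besides the shell and the picture viewer there is one more tool, called after ">>>" by a JSON object that holds its "fn" and its "kwargs". move_arm: Moves the arm, as the interface text tells. Its arguments: {"type":"object","properties":{"targets":{"type":"array","items":{"type":"array"}},"squeeze":{"type":"number"}},"required":["targets"]}

```bash
mkdir -p pics; ls; cat > look.py <<'E'
import numpy as np, cv2
from workcell import env
def shot(n): return env.read_camera(n)
def save(p,name): cv2.imwrite('pics/'+name,cv2.cvtColor(p['pixels'],cv2.COLOR_RGB2BGR))
E
python3 - <<'E'
from look import *
np.set_printoptions(precision=4,suppress=True)
s=env.get_state(); print(s['clock'],s['tcp_pos'],s['orientation'],s['finger_gap'])
for c in ['top','side']:
    p=shot(c); save(p,c+'0.png'); print(c,{k:v for k,v in p.items() if k not in('pixels',)})
    for t in ['cartridge_mid','panel','clip_seat','wheel_centre','handle_grip','handle','scope_a','phone','oil_bottle','eyepiece']:
        r=env.landmark_of(t,p); print(t,[(np.round(d['centre'],4),round(d['confidence'],2)) for d in r[:2]])
E
```

```text
pics
0.0 [ 0.1659 -0.55    0.1913] [-0.0009  0.9893  0.1459 -0.    ] 0.08576545871671507
top {'fovy': 45.520630520632906, 'cx': 315.53083198383297, 'cy': 223.79303073517136, 'extrinsics': array([[ 0.0166, -0.9997,  0.016 , -0.085 ],
       [ 0.9954,  0.018 ,  0.0941, -0.5389],
       [-0.0944,  0.0144,  0.9954, -1.18  ],
       [ 0.    ,  0.    ,  0.    ,  1.    ]]), 'shot': 1}
cartridge_mid [(array([ 0.427 , -0.1811,  0.016 ]), 0.66)]
panel [(array([ 0.5366, -0.2916, -0.001 ]), 0.69)]
clip_seat [(array([ 0.5984, -0.2554,  0.0513]), 0.62)]
wheel_centre [(array([ 0.4744, -0.3374,  0.0863]), 0.55)]
handle_grip [(array([ 0.5077, -0.3229,  0.1202]), 0.46), (array([ 0.4289, -0.1792,  0.0124]), 0.32)]
handle [(array([ 0.5094, -0.3262,  0.0983]), 0.51)]
scope_a []
phone [(array([0.4898, 0.1752, 0.0048]), 0.67)]
oil_bottle [(array([0.4059, 0.0252, 0.0007]), 0.5)]
eyepiece [(array([ 0.5018, -0.0133, -0.0037]), 0.7)]
side {'fovy': 54.8188129549936, 'cx': 328.00925617969835, 'cy': 242.09973585134327, 'extrinsics': array([[-0.9216, -0.3881,  0.0017,  0.4503],
       [ 0.2368, -0.559 ,  0.7946, -0.2313],
       [-0.3074,  0.7327,  0.6071, -0.7719],
       [ 0.    ,  0.    ,  0.    ,  1.    ]]), 'shot': 2}
cartridge_mid []
panel [(array([ 0.5387, -0.2973,  0.0031]), 0.9)]
clip_seat [(array([ 0.5971, -0.2582,  0.0513]), 0.88)]
wheel_centre [(array([ 0.4754, -0.3411,  0.0917]), 0.71)]
handle_grip [(array([ 0.5104, -0.3242,  0.1193]), 0.47), (array([ 0.4778, -0.3386,  0.0899]), 0.16)]
handle [(array([ 0.5087, -0.3211,  0.0974]), 0.7)]
scope_a []
phone [(array([0.4894, 0.1778, 0.    ]), 0.56)]
oil_bottle [(array([0.4071, 0.0248, 0.0009]), 0.75)]
eyepiece [(array([ 0.5042, -0.0143, -0.0038]), 0.87)]
```

View pics/top0.png

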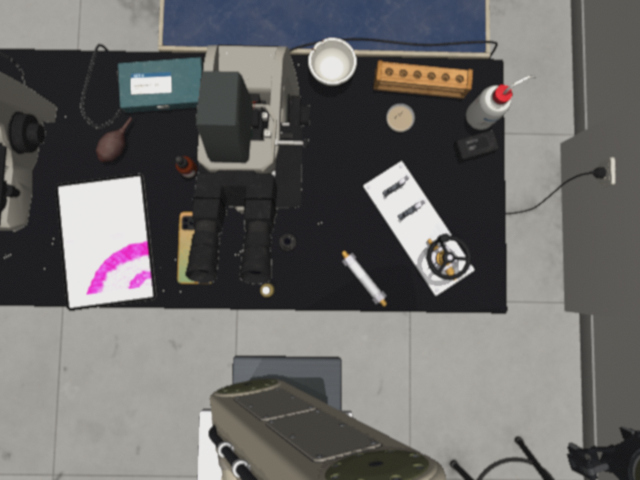

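View pics/side0.png

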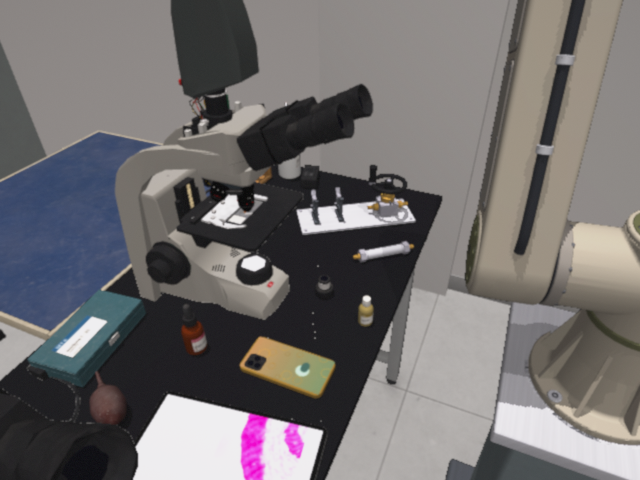

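Top view: the cartridge lies from (345,254) to (382,302), and the panel runs from (385,175) to (455,285) with the clip at the upper left and the wheel at (447,258). The microscope is well to the left. In the side view, the handle stands at (373,172).

```bash
cat >> look.py <<'E'
from scipy.spatial.transform import Rotation as R
np.set_printoptions(precision=4,suppress=True)
def rot(q): return R.from_quat(np.roll(q,-1)).as_matrix()
def T_tool():
    s=env.get_state(); T=np.eye(4); T[:3,:3]=rot(s['orientation']); T[:3,3]=s['tcp_pos']; return T
def take(n):
    T=T_tool(); p=env.read_camera(n)
    W=np.linalg.inv(p['extrinsics']) if 'extrinsics' in p else T@p['mount']   # cam->world
    f=240/np.tan(np.radians(p['fovy'])/2); return p,W,f
def toplane(uv,z,p,W,f):
    uv=np.atleast_2d(uv); d=np.c_[(uv[:,0]-p['cx'])/f,-(uv[:,1]-p['cy'])/f,-np.ones(len(uv))]@W[:3,:3].T
    o=W[:3,3]; return o+d*((z-o[2])/d[:,2])[:,None]
def proj(P,p,W,f):
    c=(np.atleast_2d(P)-W[:3,3])@W[:3,:3]; return np.c_[p['cx']+f*c[:,0]/-c[:,2],p['cy']+f*c[:,1]/c[:,2]]
def axis_from_mask(m,z,p,W,f):
    v,u=np.nonzero(m); P=toplane(np.c_[u,v],z,p,W,f)[:,:2].astype(np.float32)
    (c,s,a)=cv2.minAreaRect(P*1000); c=np.array(c)/1000
    w,V=np.linalg.eigh(np.cov((P-P.mean(0)).T)); return c,P.mean(0),np.degrees(np.arctan2(V[1,1],V[0,1])),s
def plan(xyz,yaw_deg):
    """shift (mm) and tool z turn (10deg) to bring tool to xyz pointing down with tool-x yaw"""
    T=T_tool(); d=T[:3,:3].T@(np.array(xyz)-T[:3,3])*1000
    a=np.radians(yaw_deg); G=np.array([[np.cos(a),np.sin(a),0],[np.sin(a),-np.cos(a),0],[0,0,-1]]).T
    rv=R.from_matrix(T[:3,:3].T@G).as_rotvec(degrees=True)/10
    print('shift',d.round(1),'turn',rv.round(3))
E
python3 - <<'E'
from look import *
for c in ['top','side']:
    p,W,f=take(c)
    for t,z in [('cartridge_mid',.012),('panel',.01)]:
        r=env.regions_of(t,p)
        if r: print(c,t,axis_from_mask(r[0]['mask'],z,p,W,f),r[0]['confidence'])
p,W,f=take('wrist'); print(p['mount'],p['fovy'],p['cx'],p['cy'])
plan([.40,-.22,.25],38)
E
```

```text
top cartridge_mid (array([ 0.4287, -0.1806]), array([ 0.4269, -0.181 ], dtype=float32), np.float64(-141.4583745458927), (138.0384521484375, 27.96311378479004)) 0.78
top panel (array([ 0.5435, -0.3013]), array([ 0.5369, -0.2982], dtype=float32), np.float64(-144.8132566678502), (281.3541564941406, 117.88693237304688)) 0.89
side cartridge_mid (array([ 0.428 , -0.1789]), array([ 0.4289, -0.178 ], dtype=float32), np.float64(-140.01131590455017), (140.97056579589844, 41.117671966552734)) 0.87
side panel (array([ 0.5737, -0.3773]), array([ 0.537 , -0.3215], dtype=float32), np.float64(60.220143933529684), (314.27716064453125, 296.3480529785156)) 0.74
[[-0.001   0.9463  0.3234  0.0825]
 [ 1.      0.0012 -0.0005  0.0003]
 [-0.0008  0.3234 -0.9463 -0.1827]
 [ 0.      0.      0.      1.    ]] 59.13000507404713 323.40289690950334 242.14610805547423
shift [ 319.5 -249.   -57.8] turn [ 0.     0.    -2.122]
```

>>> {"fn": "move_arm", "kwargs": {"targets": [[[160,-125,-30],[0,0,-1],-1],[[320,-249,-58],[0,0,-2.1],-1],[[320,-249,-58],[0,0,-2.1],-1],[[320,-249,-58],[0,0,-2.1],-1],[[320,-249,-58],[0,0,-2.1],-1]]}}

```text
clock: 2.08
tcp_pos: [0.3458, -0.2966, 0.2371]
orientation: [0.0, 0.946, 0.323, 0.0]
wrist_force: [1.1, -0.5, -0.0]
finger_gap: 0.0856
grip_force: 0.0
```

>>> {"fn": "move_arm", "kwargs": {"targets": [[[0,0,0],[0,0,0],-1],[[0,0,0],[0,0,0],-1]]}}

```text
clock: 2.33
tcp_pos: [0.345, -0.2983, 0.2367]
orientation: [0.0, 0.946, 0.324, -0.0]
wrist_force: [-0.8, 0.1, 0.1]
finger_gap: 0.0855
grip_force: 0.0
```

```bash
python3 - <<'E'
from look import *
plan([.40,-.22,.25],38)
p,W,f=take('wrist'); save(p,'w1.png')
for t,z in [('cartridge_mid',.012)]:
    r=env.regions_of(t,p)
    if r: print(t,axis_from_mask(r[0]['mask'],z,p,W,f),r[0]['confidence'])
for t in ['cartridge_mid','panel','clip_seat','wheel_centre','handle_grip']:
    r=env.landmark_of(t,p); print(t,[(np.round(d['centre'],4),round(d['confidence'],2)) for d in r[:2]])
plan([.428,-.18,.06],39)
E
```

```text
shift [ 91.4 -28.1 -13.4] turn [ 0.005  0.003 -0.015]
cartridge_mid (array([ 0.4106, -0.1959]), array([ 0.4139, -0.194 ], dtype=float32), np.float64(-140.68095195116598), (93.47582244873047, 27.46383285522461)) 0.58
cartridge_mid [(array([ 0.4312, -0.185 ,  0.0113]), 0.71)]
panel [(array([ 0.5424, -0.2987, -0.0023]), 0.79)]
clip_seat []
wheel_centre [(array([ 0.4793, -0.3392,  0.088 ]), 0.86)]
handle_grip [(array([ 0.5097, -0.3266,  0.12  ]), 0.56)]
shift [139.1 -42.9 176.2] turn [-0.003  0.001 -0.135]
```

View pics/w1.png

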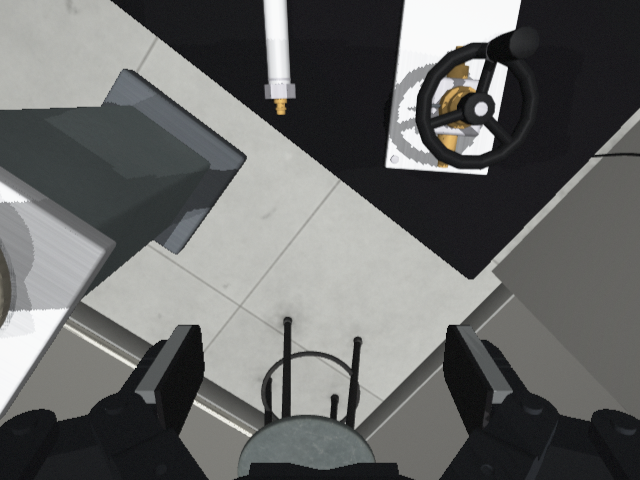

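The wrist view shows the near end of the cartridge at (280,95), the wheel hub at (480,109) and the handle at (522,42). Fingers are at the bottom.

>>> {"fn": "move_arm", "kwargs": {"targets": [[[50,-28,-10],[0,0,-0.1],-1],[[110,-45,-10],[0,0,-0.1],-1],[[110,-45,-10],[0,0,-0.1],-1],[[110,-45,-10],[0,0,-0.1],-1]]}}

```text
clock: 3.18
tcp_pos: [0.4041, -0.1955, 0.2464]
orientation: [0.0, 0.943, 0.332, -0.0]
wrist_force: [0.2, 0.1, 0.5]
finger_gap: 0.0852
grip_force: 0.0
```

```bash
python3 - <<'E'
from look import *
p,W,f=take('wrist'); save(p,'w2.png')
r=env.regions_of('cartridge_mid',p)
if r: print(axis_from_mask(r[0]['mask'],.012,p,W,f),r[0]['confidence'])
for i in range(2):
  for t in ['cartridge_mid','panel','clip_seat','wheel_centre','handle_grip']:
    r=env.landmark_of(t,p); print(t,[(np.round(d['centre'],4),round(d['confidence'],2)) for d in r[:2]])
  if i==0: p,W,f=take('wrist')
plan([.428,-.18,.06],39)
E
```

```text
(array([ 0.4289, -0.1814]), array([ 0.4317, -0.1795], dtype=float32), np.float64(-140.81934375349059), (142.05690002441406, 27.094675064086914)) 0.55
cartridge_mid [(array([ 0.4312, -0.1836,  0.0106]), 0.68)]
panel [(array([ 0.5415, -0.298 , -0.003 ]), 0.63)]
clip_seat [(array([ 0.5994, -0.2579,  0.0533]), 0.64)]
wheel_centre [(array([ 0.4764, -0.3391,  0.0872]), 0.72)]
handle_grip []
cartridge_mid [(array([ 0.4305, -0.184 ,  0.0099]), 0.73)]
panel [(array([ 0.511 , -0.3263,  0.0995]), 0.74), (array([ 0.5398, -0.2979, -0.0005]), 0.65)]
clip_seat [(array([ 0.5989, -0.2587,  0.0516]), 0.6)]
wheel_centre [(array([ 0.4758, -0.3397,  0.0915]), 0.76), (array([ 0.5417, -0.297 , -0.0026]), 0.33)]
handle_grip [(array([ 0.511 , -0.3236,  0.1187]), 0.67)]
shift [ 28.2   2.9 186.5] turn [ 0.     0.    -0.024]
```

View pics/w2.png

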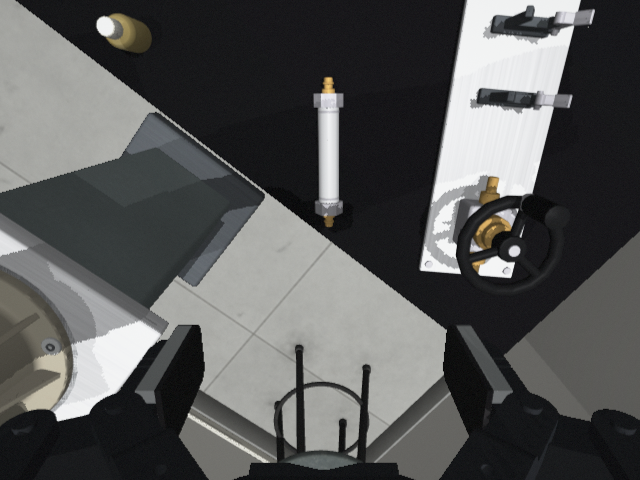

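Body of the cartridge spans (329,107)–(329,200). Fork clips are at (520,25) and (510,99), and the plate's near corners at (421,269) and (512,277). I'll refine the panel from the plate's edges.

```bash
python3 - <<'E'
from look import *
p,W,f=take('wrist')
q=toplane([[328,78],[329,226],[329,107],[329,200]],.012,p,W,f)[:,:2]
print(q,q[:2].mean(0),q[2:].mean(0),np.degrees(np.arctan2(*(q[0]-q[1])[::-1])))
g=cv2.cvtColor(p['pixels'],cv2.COLOR_RGB2GRAY).astype(int)
L=[];Rr=[]
for v in range(5,260,5):
    u=np.nonzero(g[v,400:620]>150)[0]+400
    if len(u)>5: L.append((u[0]-.5,v)); 
    if 45<=v<=85 or 125<=v<=185: Rr.append((u[-1]+.5,v))
for E in (L,Rr):
    P=toplane(E,.01,p,W,f)[:,:2]; vx,vy,x,y=cv2.fitLine(P.astype(np.float32),cv2.DIST_HUBER,0,.001,.001).ravel()
    n=np.array([-vy,vx]); print('dir',np.degrees(np.arctan2(vy,vx)),'pt',x,y,'res',np.abs((P-[x,y])@n).max())
print('corners',toplane([[421,269],[512,277]],.01,p,W,f)[:,:2], 'hub',toplane([514,251],.1,p,W,f))
T=T_tool()
for n in ['top','side']:
    p,W,f=take(n)
    for t in ['clip_seat','wheel_centre','panel']:
        r=env.landmark_of(t,p); print(n,t,[(d['centre'],d['confidence']) for d in r[:1]])
plan([.4295,-.1815,.03],39.2)
E
```

```text
[[ 0.4845 -0.1367]
 [ 0.3746 -0.2267]
 [ 0.4653 -0.1534]
 [ 0.3958 -0.2095]] [ 0.4295 -0.1817] [ 0.4305 -0.1814] 39.32487058033113
dir 33.839108 pt 0.4883739 -0.2722872 res 0.000724318490283219
dir 33.789413 pt 0.60515994 -0.31337535 res 0.00045558324801733396
corners [[ 0.3983 -0.3342]
 [ 0.4528 -0.4171]] hub [[ 0.4734 -0.3424  0.1   ]]
top clip_seat [([0.5954, -0.2557, 0.049], 0.69)]
top wheel_centre []
top panel [([0.5407, -0.294, -0.0012], 0.65)]
side clip_seat [([0.6006, -0.2607, 0.0507], 0.73)]
side wheel_centre [([0.4764, -0.3371, 0.0888], 0.68)]
side panel [([0.5375, -0.294, 0.0038], 0.92)]
shift [ 28.3   5.1 216.5] turn [ 0.001  0.    -0.041]
```

>>> {"fn": "move_arm", "kwargs": {"targets": [[[28,5,60],[0,0,0],-1],[[28,5,120],[0,0,0],-1],[[28,5,180],[0,0,0],-0.4],[[28,5,210],[0,0,0],-0.4],[[28,5,210],[0,0,0],-0.4]], "squeeze": 70}}

```text
clock: 4.9
tcp_pos: [0.427, -0.1802, 0.0344]
orientation: [-0.002, 0.943, 0.332, -0.002]
wrist_force: [-0.1, 0.4, 0.7]
finger_gap: 0.06
grip_force: 0.0
```

```bash
python3 - <<'E'
from look import *
p,W,f=take('wrist'); save(p,'w3.png')
r=env.regions_of('cartridge_mid',p)
if r: print(axis_from_mask(r[0]['mask'],.012,p,W,f),r[0]['confidence'])
print([d['centre'] for d in env.landmark_of('cartridge_mid',p)])
plan([.43,-.1815,.003],39.2)
E
```

```text
(array([ 0.4287, -0.1819]), array([ 0.4331, -0.1782], dtype=float32), np.float64(-140.80772949839988), (145.44935607910156, 27.668670654296875)) 0.61
[[0.4296, -0.1803, 0.013]]
shift [ 0.2 -1.1 35.1] turn [ 0.014 -0.004 -0.042]
```

View pics/w3.png

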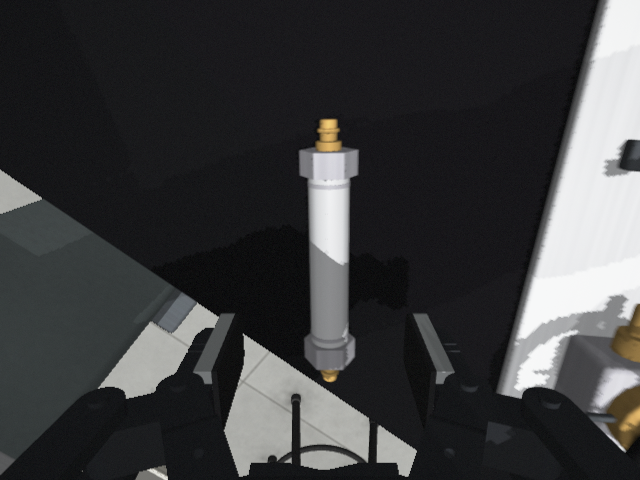

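Cartridge centred between the fingers at (329,265), its axis vertical in the picture.

>>> {"fn": "move_arm", "kwargs": {"targets": [[[0,-1,25],[0,0,0],-0.4],[[0,-1,33],[0,0,0],-0.4],[[0,-1,33],[0,0,0],-0.4]]}}

```text
clock: 5.42
tcp_pos: [0.4289, -0.1811, 0.0042]
orientation: [0.0, 0.943, 0.332, 0.0]
wrist_force: [-0.2, 0.5, 0.6]
finger_gap: 0.06
grip_force: 0.0
```

```bash
python3 - <<'E'
from look import *
s=env.get_state(); print(s['tcp_pos'],s['wrist_force'])
plan([.43,-.1815,.002],39.2)
E
```

```text
[ 0.4289 -0.1811  0.0042] [-0.2154  0.5     0.551 ]
shift [0.6 1.  2.2] turn [ 0.004 -0.001 -0.043]
```

>>> {"fn": "move_arm", "kwargs": {"targets": [[[1,0,2],[0,0,0],1],[[1,0,2],[0,0,0],1],[[1,0,2],[0,0,0],1],[[1,0,2],[0,0,0],1],[[1,0,2],[0,0,0],1]], "squeeze": 70}}

```text
clock: 6.05
tcp_pos: [0.4294, -0.1803, 0.0016]
orientation: [0.0, 0.943, 0.332, 0.0]
wrist_force: [-0.1, -0.4, 0.1]
finger_gap: -0.0001
grip_force: 0.0
```

>>> {"fn": "move_arm", "kwargs": {"targets": [[[0,0,0],[0,0,0],1],[[0,0,-40],[0,0,0],1],[[0,0,-100],[0,0,0],1],[[0,0,-130],[0,0,0],1],[[0,0,-130],[0,0,0],1]]}}

```text
clock: 6.68
tcp_pos: [0.4312, -0.1814, 0.1341]
orientation: [0.002, 0.943, 0.332, 0.002]
wrist_force: [0.7, -0.0, -0.7]
finger_gap: -0.0002
grip_force: 0.0
```

```bash
python3 - <<'E'
from look import *
s=env.get_state(); print(s['clock'],s['tcp_pos'],s['finger_gap'],s['grip_force'],s['wrist_force'])
T=T_tool()
p,W,f=take('wrist'); save(p,'w4.png')
r=env.regions_of('cartridge_mid',p)
# cartridge ~10mm behind TCP
if r: 
    print(axis_from_mask(r[0]['mask'],T[2,3]+.010,p,W,f),T[:2,3])
for t in ['cartridge_mid','clip_seat','wheel_centre']:
    print(t,[d['centre'] for d in env.landmark_of(t,p)][:1])
plan([.598,-.258,.13],33.8)
E
```

```text
6.675 [ 0.4312 -0.1814  0.1341] -0.00022926642430702931 0.0 [ 0.7126 -0.0477 -0.7464]
(array([ 0.4574, -0.1589]), array([ 0.4592, -0.1576], dtype=float32), np.float64(-140.67108570563977), (81.51499938964844, 15.560853004455566)) [ 0.4312 -0.1814]
cartridge_mid [[0.432, -0.1827, 0.0109]]
clip_seat [[0.5988, -0.2597, 0.0521]]
wheel_centre [[0.478, -0.3362, 0.0846]]
shift [ 83.2 167.4  -0.6] turn [-0.016  0.006  0.498]
```

View pics/w4.png

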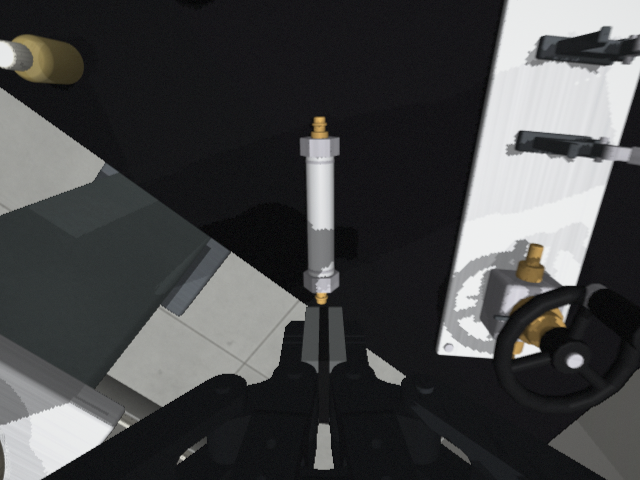

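The fingers closed on nothing: the cartridge still lies at (320,215). By the calibration the shut tips should appear near row 282, but they show at row 307, i.e. higher than the TCP. I'll check the tip height with the other cameras.

```bash
python3 - <<'E'
from look import *
s=env.get_state(); T=T_tool(); tc=T[:3,3]
ims=[]
for n in ['side','top']:
    p,W,f=take(n); im=cv2.cvtColor(p['pixels'],cv2.COLOR_RGB2BGR)
    q=proj(np.array([tc,tc-[0,0,-.02],tc+[0,0,.04],[.43,-.1815,.012]]),p,W,f); print(n,q)
    c=q[0].round().astype(int); x0=max(0,min(540,c[0]-50)); y0=max(0,min(390,c[1]-50))
    cr=cv2.resize(im[y0:y0+90,x0:x0+100],None,fx=4,fy=4,interpolation=cv2.INTER_CUBIC)
    for k,col in enumerate([(0,0,255),(0,255,0),(255,0,0),(0,255,255)]):
        cv2.circle(cr,tuple(((q[k]-[x0,y0])*4).round().astype(int).tolist()),3,col,1)
    ims.append(cr)
cv2.imwrite('pics/tip.png',np.hstack(ims))
E
```

```text
side [[388.7441 206.3996]
 [389.5419 198.1493]
 [390.3605 189.684 ]
 [383.9421 250.4125]]
top [[369.7523 277.9986]
 [370.9285 278.0007]
 [372.1492 278.003 ]
 [364.5269 277.1874]]
```

View pics/tip.png

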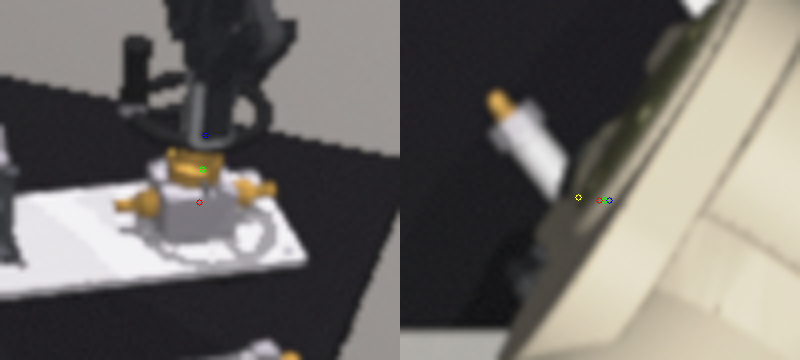

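The side view shows the shut tips at crop (205,145), about 33 mm above the reported TCP (red dot). The fingers are therefore effectively shorter than stated. I'll measure the offset with a gentle touch on clear bench beside the cartridge.

>>> {"fn": "move_arm", "kwargs": {"targets": [[[0,45,40],[0,0,0],1],[[0,45,100],[0,0,0],1],[[0,45,145],[0,0,0],1],[[0,45,155],[0,0,0],1],[[0,45,155],[0,0,0],1]]}}

```text
clock: 7.65
tcp_pos: [0.4573, -0.2152, -0.0235]
orientation: [-0.0, 0.943, 0.332, -0.0]
wrist_force: [0.1, 0.1, 0.3]
finger_gap: -0.0
grip_force: 0.0
```

>>> {"fn": "move_arm", "kwargs": {"targets": [[[0,0,3],[0,0,0],1],[[0,0,3],[0,0,0],1]]}}

```text
clock: 7.9
tcp_pos: [0.4587, -0.2161, -0.025]
orientation: [0.001, 0.943, 0.332, 0.001]
wrist_force: [-0.6, 0.2, 0.1]
finger_gap: 0.0001
grip_force: 0.0
```

>>> {"fn": "move_arm", "kwargs": {"targets": [[[0,0,3],[0,0,0],1],[[0,0,3],[0,0,0],1]]}}

```text
clock: 8.15
tcp_pos: [0.4576, -0.2153, -0.0292]
orientation: [0.0, 0.943, 0.332, 0.0]
wrist_force: [-0.2, -0.5, 0.6]
finger_gap: -0.0001
grip_force: 0.0
```

>>> {"fn": "move_arm", "kwargs": {"targets": [[[0,0,3],[0,0,0],1],[[0,0,3],[0,0,0],1]]}}

```text
clock: 8.4
tcp_pos: [0.4573, -0.2151, -0.0327]
orientation: [-0.0, 0.943, 0.332, -0.0]
wrist_force: [-0.8, -0.1, 0.1]
finger_gap: 0.0002
grip_force: 0.0
```

```bash
python3 - <<'E'
from look import *
tc=T_tool()[:3,3]; print(tc)
p,W,f=take('side'); im=cv2.cvtColor(p['pixels'],cv2.COLOR_RGB2BGR)
q=proj(np.array([tc,[tc[0],tc[1],0]]),p,W,f)
x0,y0=(q[1]-[45,65]).astype(int)
cr=cv2.resize(im[y0:y0+100,x0:x0+100],None,fx=5,fy=5,interpolation=cv2.INTER_CUBIC)
for k,col in enumerate([(0,0,255),(0,255,0)]): cv2.circle(cr,tuple(((q[k]-[x0,y0])*5).astype(int).tolist()),3,col,1)
cv2.imwrite('pics/tip2.png',cr)
E
```

```text
[ 0.4573 -0.2151 -0.0327]
```

View pics/tip2.png

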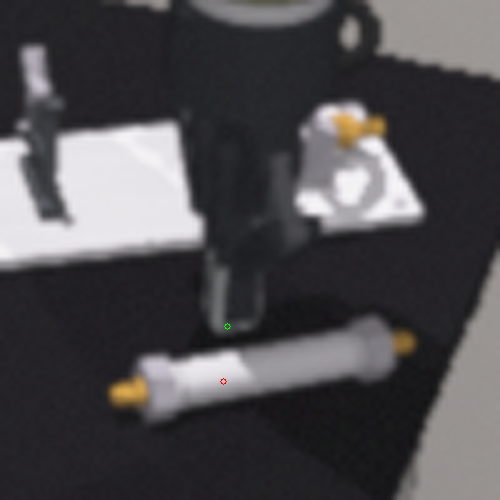

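The tips are practically at bench level (bench point (227,326), tip end (232,332)). Two more millimetre steps should make contact.

>>> {"fn": "move_arm", "kwargs": {"targets": [[[0,0,2],[0,0,0],1],[[0,0,2],[0,0,0],1]]}}

```text
clock: 8.7
tcp_pos: [0.4574, -0.2152, -0.0347]
orientation: [-0.0, 0.943, 0.332, -0.0]
wrist_force: [0.3, 0.6, 0.0]
finger_gap: 0.0002
grip_force: 0.0
```

>>> {"fn": "move_arm", "kwargs": {"targets": [[[0,0,2],[0,0,0],1],[[0,0,2],[0,0,0],1]]}}

```text
clock: 8.95
tcp_pos: [0.4574, -0.2152, -0.0366]
orientation: [-0.0, 0.943, 0.332, -0.0]
wrist_force: [-0.8, 0.1, 0.1]
finger_gap: -0.0001
grip_force: 0.0
```

>>> {"fn": "move_arm", "kwargs": {"targets": [[[0,0,2],[0,0,0],1],[[0,0,2],[0,0,0],1]]}}

```text
clock: 9.2
tcp_pos: [0.4574, -0.2153, -0.0386]
orientation: [-0.0, 0.943, 0.332, -0.0]
wrist_force: [0.3, 0.5, -0.1]
finger_gap: 0.0002
grip_force: 0.0
```

>>> {"fn": "move_arm", "kwargs": {"targets": [[[0,0,1.5],[0,0,0],1],[[0,0,1.5],[0,0,0],1]]}}

```text
clock: 9.45
tcp_pos: [0.4576, -0.2154, -0.039]
orientation: [0.0, 0.943, 0.332, 0.0]
wrist_force: [-2.7, 1.2, 8.3]
finger_gap: -0.0002
grip_force: 4.4
```

>>> {"fn": "move_arm", "kwargs": {"targets": [[[0,0,1.5],[0,0,0],1],[[0,0,1.5],[0,0,0],1]]}}

```text
clock: 9.7
tcp_pos: [0.4577, -0.2154, -0.0391]
orientation: [0.001, 0.943, 0.332, 0.0]
wrist_force: [-5.5, 3.8, 22.2]
finger_gap: 0.0001
grip_force: 11.2
```

Contact at reported z = −39 mm, so the true tips are 39 mm behind the reported TCP. From now on I'll command 39 mm lower.

>>> {"fn": "move_arm", "kwargs": {"targets": [[[0,0,-40],[0,0,0],1],[[0,-10,-80],[0,0,0],-0.4],[[0,-45,-80],[0,0,0],-0.4],[[0,-45,-80],[0,0,0],-0.4],[[0,-45,-80],[0,0,0],-0.4]]}}

```text
clock: 10.32
tcp_pos: [0.4298, -0.1805, 0.0386]
orientation: [0.0, 0.943, 0.332, 0.0]
wrist_force: [0.4, 0.3, -0.3]
finger_gap: 0.06
grip_force: 0.0
```

```bash
python3 - <<'E'
from look import *
s=env.get_state();print(s['tcp_pos'],s['finger_gap'],s['wrist_force'])
p,W,f=take('wrist')
r=env.regions_of('cartridge_mid',p)
if r: print(axis_from_mask(r[0]['mask'],.012,p,W,f),r[0]['confidence'])
print([d['centre'] for d in env.landmark_of('cartridge_mid',p)])
plan([.4295,-.1815,-.037],39.2)
E
```

```text
[ 0.4298 -0.1805  0.0386] 0.059960088496311785 [ 0.4139  0.2583 -0.2921]
(array([ 0.4288, -0.1814]), array([ 0.4335, -0.1779], dtype=float32), np.float64(-140.90439929725224), (144.38182067871094, 28.17751121520996)) 0.93
[[0.4296, -0.1847, 0.0099]]
shift [-0.7  0.3 75.3] turn [ 0.002  0.    -0.044]
```

>>> {"fn": "move_arm", "kwargs": {"targets": [[[0,0,50],[0,0,0],-0.4],[[0,0,72],[0,0,0],-0.4],[[0,0,75],[0,0,0],-0.4],[[0,0,75],[0,0,0],1],[[0,0,75],[0,0,0],1]], "squeeze": 70}}

```text
clock: 11.1
tcp_pos: [0.4304, -0.181, -0.0354]
orientation: [0.001, 0.943, 0.332, 0.001]
wrist_force: [0.9, 0.6, 0.4]
finger_gap: 0.0238
grip_force: 0.0
```

>>> {"fn": "move_arm", "kwargs": {"targets": [[[0,0,0],[0,0,0],1],[[0,0,0],[0,0,0],1],[[0,0,0],[0,0,0],1]]}}

```text
clock: 11.48
tcp_pos: [0.4305, -0.181, -0.0352]
orientation: [0.001, 0.943, 0.332, 0.001]
wrist_force: [-1.0, -0.5, 7.0]
finger_gap: 0.0174
grip_force: 68.4
```

>>> {"fn": "move_arm", "kwargs": {"targets": [[[0,0,-10],[0,0,0],1],[[0,0,-40],[0,0,0],1],[[0,0,-90],[0,0,0],1],[[0,0,-130],[0,0,0],1],[[0,0,-130],[0,0,0],1]]}}

```text
clock: 12.1
tcp_pos: [0.4318, -0.1817, 0.0974]
orientation: [0.003, 0.943, 0.332, 0.002]
wrist_force: [0.4, 0.1, -0.7]
finger_gap: 0.0172
grip_force: 68.6
```

```bash
python3 - <<'E'
from look import *
s=env.get_state(); print(s['clock'],s['tcp_pos'],s['finger_gap'],s['grip_force'],s['wrist_force'])
T=T_tool()
p,W,f=take('wrist'); save(p,'w5.png')
r=env.regions_of('cartridge_mid',p)
if r: print(axis_from_mask(r[0]['mask'],T[2,3]+.047,p,W,f),T[:2,3])
for n in ['side','top']:
    p,W,f=take(n); print(n,[d['centre'] for d in env.landmark_of('cartridge_mid',p)][:1])
for t in ['clip_seat','wheel_centre']: print(t,[d['centre'] for d in env.landmark_of(t,p)][:1])
plan([.598,-.258,.08],33.8)
E
```

```text
12.1 [ 0.4318 -0.1817  0.0974] 0.017232770392034108 68.55639338493347 [ 0.3801  0.0969 -0.6846]
(array([ 0.4344, -0.1791]), array([ 0.4391, -0.1754], dtype=float32), np.float64(-140.96816909511512), (134.4178009033203, 28.134105682373047)) [ 0.4318 -0.1817]
side [[0.4299, -0.1794, 0.1412]]
top [[0.4283, -0.1833, 0.1434]]
clip_seat [[0.5959, -0.2571, 0.0529]]
wheel_centre [[0.474, -0.3383, 0.0879]]
shift [ 83.1 167.2  12. ] turn [-0.012  0.005  0.497]
```

View pics/w5.png

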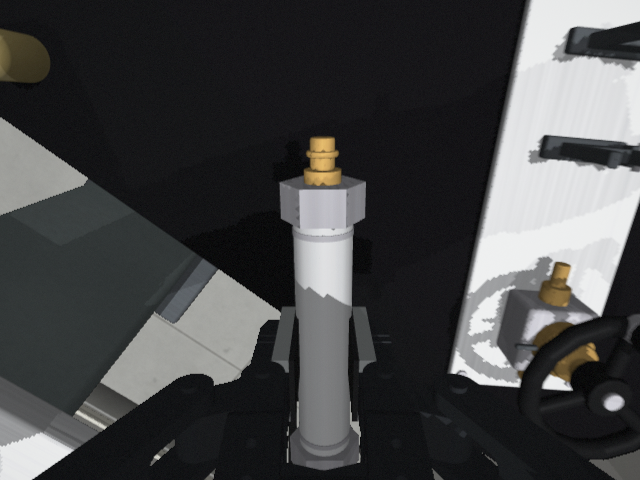

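Cartridge is held centrally (axis column 324, nut at row 200). Now carrying it above the clip.

>>> {"fn": "move_arm", "kwargs": {"targets": [[[30,55,0],[0,0,0.2],1],[[60,110,0],[0,0,0.5],1],[[86,167,0],[0,0,0.5],1],[[86,167,0],[0,0,0.5],1],[[86,167,0],[0,0,0.5],1]]}}

```text
clock: 13.12
tcp_pos: [0.5999, -0.2559, 0.0917]
orientation: [-0.001, 0.957, 0.291, -0.001]
wrist_force: [0.1, 0.9, -0.2]
finger_gap: 0.0173
grip_force: 68.8
```

```bash
python3 - <<'E'
from look import *
T=T_tool(); print(T[:3,3])
p,W,f=take('wrist')
im=cv2.cvtColor(p['pixels'],cv2.COLOR_RGB2BGR)
t=np.array([.8309,.5564,0]);n=np.array([.5564,-.8309,0]); S=np.array([.5994,-.2570,.05])
for y in (.03,-.03):
  for x in (-.0115,.0115):
    q=proj(np.array([S+t*y+n*x+[0,0,.024]]),p,W,f)[0]; cv2.circle(im,tuple(q.astype(int).tolist()),4,(0,0,255),1)
A=T[:3,3]+np.array([0,0,.047])-t*.0014
for y in (-.045,.045): cv2.circle(im,tuple(proj(np.array([A+t*y]),p,W,f)[0].astype(int).tolist()),4,(0,255,0),1)
cv2.imwrite('pics/w6.png',im)
for nme in ['side','top','wrist']:
    if nme!='wrist': p,W,f=take(nme)
    print(nme,[(t_,[d['centre'] for d in env.landmark_of(t_,p)][:1]) for t_ in('cartridge_mid','clip_seat')])
plan([.6006,-.2562,.063],33.8)
E
```

```text
[ 0.5999 -0.2559  0.0917]
side [('cartridge_mid', [[0.6014, -0.2525, 0.1398]]), ('clip_seat', [[0.5968, -0.2586, 0.0508]])]
top [('cartridge_mid', [[0.598, -0.2563, 0.1452]]), ('clip_seat', [[0.5936, -0.2564, 0.0494]])]
wrist [('cartridge_mid', [[0.598, -0.2563, 0.1452]]), ('clip_seat', [[0.5936, -0.2564, 0.0494]])]
shift [-0.  -0.3 31.3] turn [ 0.005 -0.002 -0.002]
```

View pics/w6.png

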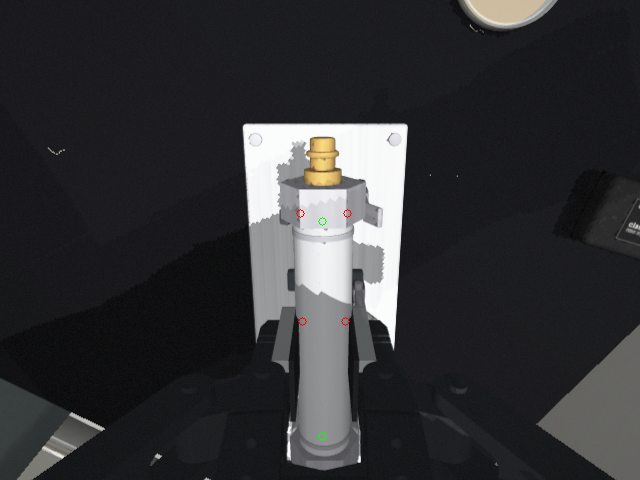

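The cartridge hangs over the clip: axis at column 323, plate edges at 244/407 (mid 325.5). It needs about 1 mm more toward the back; I'll measure this numerically.

```bash
python3 - <<'E'
from look import *
n=np.array([.5564,-.8309]); r=[]
p,W,f=take('wrist'); T=T_tool()
g=cv2.cvtColor(p['pixels'],cv2.COLOR_RGB2GRAY).astype(int)
for v in range(132,170,3):
    u=np.nonzero(g[v,200:450]>110)[0]+200
    P=toplane([[u[0]-.5,v],[u[-1]+.5,v]],.01,p,W,f)[:,:2]@n; r.append([P[0],P[1],P.mean(),P[1]-P[0]])
print(np.median(r,0),'tcp',T[:2,3]@n)
t=np.array([.8309,.5564]); col=g[:,290]; v=np.nonzero(g[100:140,320]>110)[0][0]+100
print('far edge t',toplane([[325,v-.5]],.01,p,W,f)[0,:2]@t,'tcp t',T[:2,3]@t)
# body edges in picture at row 260
for v in (245,255,265): 
    u=np.nonzero(g[v,270:380]>90)[0]+270; print(v,u[0],u[-1])
E
```

```text
[0.4978 0.5973 0.5475 0.0995] tcp 0.5474528064717118
far edge t 0.4240054199711054 tcp t 0.356547085074001
245 270 379
255 270 379
265 270 379
```

Aligned (TCP 0.5475 against plate middle 0.5475). Descending.

>>> {"fn": "move_arm", "kwargs": {"targets": [[[0,0,30],[0,0,0],1],[[0,0,50],[0,0,0],1],[[0,0,58],[0,0,0],1],[[0,0,62],[0,0,0],1],[[0,0,62],[0,0,0],1]]}}

```text
clock: 14.25
tcp_pos: [0.6014, -0.2568, 0.0321]
orientation: [0.0, 0.957, 0.29, 0.0]
wrist_force: [0.2, 0.7, -0.1]
finger_gap: 0.0174
grip_force: 68.8
```

>>> {"fn": "move_arm", "kwargs": {"targets": [[[0,0,4],[0,0,0],1],[[0,0,8],[0,0,0],1],[[0,0,12],[0,0,0],1],[[0,0,12],[0,0,0],1]]}}

```text
clock: 14.75
tcp_pos: [0.6014, -0.2564, 0.0237]
orientation: [0.001, 0.957, 0.291, 0.001]
wrist_force: [-7.7, 5.4, 20.7]
finger_gap: 0.0174
grip_force: 71.1
```

>>> {"fn": "move_arm", "kwargs": {"targets": [[[0,0,4],[0,0,0],1],[[0,0,4],[0,0,0],1]]}}

```text
clock: 15.0
tcp_pos: [0.6016, -0.2565, 0.0233]
orientation: [0.002, 0.957, 0.291, 0.002]
wrist_force: [-13.6, 9.0, 38.5]
finger_gap: 0.0172
grip_force: 73.1
```

```bash
python3 - <<'E'
from look import *
s=env.get_state(); T=T_tool(); F=s['wrist_force'];M=s['ft_torque']
t=np.array([.8309,.5564,0]);n=np.array([.5564,-.8309,0]);z=np.array([0,0,1.])
print('tcp t,n,z',T[:3,3]@t,T[:3,3]@n,T[2,3]); B=np.array([t,n,z])
print('F tnz',B@F,'M tnz',B@M, 'tool axes in tnz',(B@T[:3,:3]).round(4).tolist())
for c in ['wrist','side','top']:
    p,W,f=take(c)
    for k in ['jaw_left','jaw_right','cartridge_mid','clip_seat','panel']:
        for nm,fn in (('spot',env.spot_in),('lm',env.landmark_of)):
            try: r=fn(k,p)
            except Exception as e: r=[]
            for d in r[:2]: print(c,k,nm,B@d['centre']-[.355,.5475,0],round(d['confidence'],2))
E
```

```text
tcp t,n,z 0.3571414699288185 0.5478877414063896 0.023251377248116427
F tnz [ -6.3177 -15.0099  38.4543] M tnz [ 2.8405 -1.4515 -0.008 ] tool axes in tnz [[1.0, -0.0, 0.002], [0.0, 1.0, 0.0044], [0.002, 0.0044, -1.0]]
wrist jaw_left spot [0.0297 0.0188 0.0712] 0.63
wrist cartridge_mid spot [0.0212 0.0031 0.0785] 0.89
wrist cartridge_mid lm [0.0051 0.002  0.0672] 0.95
wrist clip_seat spot [0.0277 0.0022 0.0124] 0.71
wrist panel spot [ 0.0298 -0.0017  0.0098] 0.65
side cartridge_mid spot [-0.0113 -0.0087  0.0763] 0.76
side cartridge_mid lm [ 0.0058 -0.0003  0.0721] 0.85
side cartridge_mid lm [-0.0048 -0.001   0.0521] 0.65
side clip_seat spot [-0.0971 -0.0105  0.0104] 0.89
side clip_seat lm [-0.0023  0.0002  0.0516] 0.56
side panel spot [-0.0954 -0.0112  0.0127] 0.55
side panel lm [-0.0726 -0.0019  0.0041] 0.93
top jaw_left spot [ 0.0329 -0.0219  0.0119] 0.6
top jaw_left spot [ 0.0518 -0.005   0.0819] 0.51
top jaw_right spot [ 0.0471 -0.0015  0.0832] 0.53
top cartridge_mid spot [ 0.0497 -0.0028  0.0845] 0.75
top cartridge_mid lm [0.0007 0.0012 0.0723] 0.49
top clip_seat spot [ 0.028  -0.0211  0.0122] 0.9
top clip_seat lm [-0.0013 -0.0046  0.0511] 0.57
top panel spot [ 0.0273 -0.0217  0.0101] 0.56
top panel lm [-0.0017 -0.0011  0.0525] 0.66
```

>>> {"fn": "move_arm", "kwargs": {"targets": [[[0,0,-6],[0,0,0],1],[[0,0,-10],[0,0,0],1],[[0,0,-10],[0,0,0],1]]}}

```text
clock: 16.73
tcp_pos: [0.6012, -0.2567, 0.0253]
orientation: [0.0, 0.957, 0.29, 0.0]
wrist_force: [0.0, 0.4, -1.7]
finger_gap: 0.0175
grip_force: 68.7
```

Contact is symmetric on both forks, but the force direction (23° off vertical, pushed toward the front) suggests that the body bears on the noses too far back, near the jaws' dead centre. I'll shift 2 mm to the front and press again.

>>> {"fn": "move_arm", "kwargs": {"targets": [[[0,-2,-3],[0,0,0],1],[[0,-2.5,0],[0,0,0],1],[[0,-2.5,3],[0,0,0],1],[[0,-2.5,6],[0,0,0],1],[[0,-2.5,6],[0,0,0],1]]}}

```text
clock: 17.35
tcp_pos: [0.5995, -0.2543, 0.0202]
orientation: [0.0, 0.957, 0.29, 0.0]
wrist_force: [-2.7, 1.5, 4.8]
finger_gap: 0.0171
grip_force: 69.6
```

Progress: lower, with only 5 N.

>>> {"fn": "move_arm", "kwargs": {"targets": [[[0,0,3],[0,0,0],1],[[0,0,5],[0,0,0],1],[[0,0,5],[0,0,0],1]]}}

```text
clock: 17.73
tcp_pos: [0.5999, -0.2544, 0.0195]
orientation: [0.001, 0.957, 0.291, 0.001]
wrist_force: [-9.8, 5.5, 26.8]
finger_gap: 0.0174
grip_force: 71.9
```

>>> {"fn": "move_arm", "kwargs": {"targets": [[[0,0,3],[0,0,0],1],[[0,0,5],[0,0,0],1],[[0,0,5],[0,0,0],1]]}}

```text
clock: 18.1
tcp_pos: [0.601, -0.2544, 0.0119]
orientation: [0.001, 0.957, 0.291, 0.002]
wrist_force: [0.0, 2.9, 8.6]
finger_gap: 0.0171
grip_force: 69.7
```

>>> {"fn": "move_arm", "kwargs": {"targets": [[[0,0,3],[0,0,0],1],[[0,0,6],[0,0,0],1],[[0,0,6],[0,0,0],1]]}}

```text
clock: 18.48
tcp_pos: [0.6001, -0.255, 0.0032]
orientation: [0.001, 0.957, 0.29, 0.0]
wrist_force: [2.4, -1.9, -0.2]
finger_gap: 0.0174
grip_force: 68.9
```

>>> {"fn": "move_arm", "kwargs": {"targets": [[[0,0,2],[0,0,0],1],[[0,0,4],[0,0,0],1],[[0,0,4],[0,0,0],1]]}}

```text
clock: 18.85
tcp_pos: [0.6002, -0.2551, 0.0026]
orientation: [0.001, 0.957, 0.29, 0.001]
wrist_force: [-4.6, 1.5, 16.8]
finger_gap: 0.0173
grip_force: 71.0
```

Seated: z = 0.0026 m, matching the expected 0.003, with the floor pushing back. Releasing and lifting, then checking.

>>> {"fn": "move_arm", "kwargs": {"targets": [[[0,0,-2],[0,0,0],-0.3],[[0,0,-2],[0,0,0],-0.3],[[0,0,-2],[0,0,0],-0.3],[[0,0,-10],[0,0,0],-0.3],[[0,0,-60],[0,0,0],-0.3]]}}

```text
clock: 19.48
tcp_pos: [0.5966, -0.2528, 0.0563]
orientation: [-0.003, 0.957, 0.29, -0.003]
wrist_force: [0.3, -0.3, 0.8]
finger_gap: 0.0554
grip_force: 0.0
```

>>> {"fn": "move_arm", "kwargs": {"targets": [[[-15,0,-60],[0,0,0],-0.3],[[-60,-20,-80],[0,0,0],-0.3],[[-100,-20,-80],[0,0,0],-0.3],[[-100,-20,-80],[0,0,0],-0.3]]}}

```text
clock: 19.98
tcp_pos: [0.5037, -0.2947, 0.1408]
orientation: [0.001, 0.957, 0.289, 0.0]
wrist_force: [0.1, -0.5, -0.6]
finger_gap: 0.0558
grip_force: 0.0
```

```bash
python3 - <<'E'
from look import *
T=T_tool();print(T[:3,3])
t=np.array([.8309,.5564,0]);n=np.array([.5564,-.8309,0]);B=np.array([t,n,[0,0,1]])
out={}
for c in ['wrist','side','top']:
    p,W,f=take(c)
    for k in ['cartridge_mid','clip_seat','wheel_centre','handle_grip','jaw_left','jaw_right']:
        for d in env.landmark_of(k,p)[:1]: print(c,k,np.round(d['centre'],4),'tn',B@d['centre'],round(d['confidence'],2))
    if c=='wrist':
        print(np.round(T_tool()[:3,3],4))
        for d in env.regions_of('cartridge_mid',p)[:1]: a=axis_from_mask(d['mask'],.05,p,W,f); print(a, a[0]@t[:2],a[0]@n[:2])
print(env.get_state()['clock'])
E
```

```text
[ 0.5037 -0.2947  0.1408]
wrist cartridge_mid [ 0.5999 -0.2558  0.0475] tn [0.3561 0.5463 0.0475] 0.97
wrist wheel_centre [ 0.4826 -0.3381  0.0892] tn [0.2129 0.5494 0.0892] 0.66
wrist handle_grip [ 0.5094 -0.3245  0.1167] tn [0.2427 0.5531 0.1167] 0.69Traceback (most recent call last):
  File "<stdin>", line 8, in <module>
ValueError: it knows: cartridge_mid, clip_seat, eyepiece, handle, handle_grip, oil_bottle, panel, phone, scope, wheel_centre
```

Cartridge seen at (0.600, −0.256, 0.0475): home in the clip. Next, above the handle, with one more check of the cartridge from the side and a fix of the handle.

```bash
python3 - <<'E'
from look import *
t=np.array([.8309,.5564,0]);n=np.array([.5564,-.8309,0]);B=np.array([t,n,[0,0,1]])
p,W,f=take('side')
for k in ['cartridge_mid','handle_grip','wheel_centre']:
    for d in env.landmark_of(k,p)[:1]: print(k,np.round(d['centre'],4),'tn',B@d['centre'],round(d['confidence'],2))
m=env.regions_of('cartridge_mid',p)
if m:
    v,u=np.nonzero(m[0]['mask']); ends=proj(np.array([[.5994,-.257,.05]+t*s for s in(-.071,0,.071)]),p,W,f)
    line=cv2.fitLine(np.c_[u,v].astype(np.float32),cv2.DIST_L2,0,.01,.01).ravel(); print('mask',u.min(),u.max(),u.mean(),v.mean(),'slope',line[1]/line[0],'model',ends.round(1).tolist(),len(u))
plan([.5105,-.3235,.12],33.8); plan([.5105,-.3235,.065],33.8); print(env.get_state()['clock'])
E
```

```text
cartridge_mid [ 0.603  -0.2536  0.0495] tn [0.3599 0.5462 0.0495] 0.6
handle_grip [ 0.5105 -0.3178  0.1164] tn [0.2474 0.5481 0.1164] 0.41
wheel_centre [ 0.4746 -0.3369  0.0882] tn [0.2069 0.544  0.0882] 0.8
mask 299 353 325.19700748129674 204.3790523690773 slope -0.10409705 model [[355.7, 200.1], [327.0, 203.0], [297.8, 206.1]] 401
shift [-13.   28.   19.2] turn [-0.002  0.001  0.002]
shift [-13.   28.   74.2] turn [-0.002  0.001  0.002]
20.475
```

Cartridge sits level and at seat height (mask slope −0.104, model −0.104). Now the handle.

>>> {"fn": "move_arm", "kwargs": {"targets": [[[-13,28,10],[0,0,0],-0.3],[[-13,28,45],[0,0,0],-0.3],[[-13,28,70],[0,0,0],-0.3],[[-13,28,74],[0,0,0],-0.3],[[-13,28,74],[0,0,0],-0.3]], "squeeze": 40}}

```text
clock: 21.1
tcp_pos: [0.5104, -0.3239, 0.0659]
orientation: [0.0, 0.957, 0.291, 0.0]
wrist_force: [0.6, 0.8, 0.9]
finger_gap: 0.0554
grip_force: 0.0
```

>>> {"fn": "move_arm", "kwargs": {"targets": [[[0,0,0],[0,0,0],1],[[0,0,0],[0,0,0],1],[[0,0,0],[0,0,0],1],[[0,0,0],[0,0,0],1]], "squeeze": 40}}

```text
clock: 21.6
tcp_pos: [0.5107, -0.3243, 0.0668]
orientation: [0.001, 0.957, 0.291, 0.001]
wrist_force: [-0.5, 0.7, 7.0]
finger_gap: 0.0172
grip_force: 39.2
```

```bash
cat > arc.py <<'E'
from look import *
C=np.array([.4761,-.3393]); r=.040
def arc(a0,steps,C=C,r=r):
    T=T_tool(); print('clock',env.get_state()['clock'],'tcp',T[:3,3],'F',env.get_state()['wrist_force'],'ang',np.degrees(np.arctan2(*(T[:2,3]-C)[::-1])),'rad',np.linalg.norm(T[:2,3]-C))
    for a in steps:
        b=np.radians(a); d=T[:3,:3].T@(np.r_[C+r*np.array([np.cos(b),np.sin(b)]),T[2,3]]-T[:3,3])*1000; print(a,d.round(1))
E
python3 - <<'E'
from arc import *
arc(0,[25-20*k for k in range(0,15)])
E
```

```text
clock 21.6 tcp [ 0.5107 -0.3243  0.0668] F [-0.4909  0.7007  6.9604] ang 23.35571067453692 rad 0.037723458036398455
25 [ 2.4 -0.7  0. ]
5 [-2.  12.4  0. ]
-15 [-10.7  23.3   0. ]
-35 [-22.6  30.5   0. ]
-55 [-36.2  33.2   0. ]
-75 [-50.  31.   0.]
-95 [-62.2  24.4   0. ]
-115 [-71.3  13.9  -0. ]
-135 [-76.3   1.   -0. ]
-155 [-76.6 -12.9  -0.1]
-175 [-72.2 -26.1  -0.1]
-195 [-63.5 -36.9  -0.1]
-215 [-51.6 -44.1  -0.1]
-235 [-38.  -46.8  -0.1]
-255 [-24.2 -44.7  -0.1]
```

Handle gripped. First arc clockwise, watching forces.

>>> {"fn": "move_arm", "kwargs": {"targets": [[[-3.5,12.7,0],[0,0,0],1],[[-12,23.5,0],[0,0,0],1],[[-24,31,0],[0,0,0],1],[[-37.5,33.5,0],[0,0,0],1],[[-37.5,33.5,0],[0,0,0],1]]}}

```text
clock: 22.22
tcp_pos: [0.4974, -0.3739, 0.0668]
orientation: [0.001, 0.957, 0.29, 0.0]
wrist_force: [-1.5, -0.3, 5.8]
finger_gap: 0.0176
grip_force: 39.4
```

```bash
python3 - <<'E'
from arc import *
arc(0,[-75,-95,-115,-135,-155],C=np.array([.4750,-.3400]))
E
```

```text
clock 22.225 tcp [ 0.4974 -0.3739  0.0668] F [-1.4792 -0.3054  5.8435] ang -56.58382252484286 rad 0.040663982774044885
-75 [-12.6  -2.8  -0. ]
-95 [-24.8  -9.4  -0. ]
-115 [-34.  -19.9  -0. ]
-135 [-39.  -32.8  -0.1]
-155 [-39.3 -46.7  -0.1]
```

Low forces; the arc fits. Continue.

>>> {"fn": "move_arm", "kwargs": {"targets": [[[-12.6,-2.8,0],[0,0,0],1],[[-24.8,-9.4,0],[0,0,0],1],[[-34,-19.9,0],[0,0,0],1],[[-39,-32.8,0],[0,0,0],1],[[-39.3,-46.7,0],[0,0,0],1]]}}

```text
clock: 22.85
tcp_pos: [0.4381, -0.3583, 0.0668]
orientation: [0.002, 0.957, 0.29, -0.001]
wrist_force: [0.5, -3.2, 5.6]
finger_gap: 0.0175
grip_force: 39.6
```

```bash
python3 - <<'E'
from arc import *
arc(0,[-155,-175,-195,-215,-225,-230,-235,-240,-245],C=np.array([.4750,-.3400]))
E
```

```text
clock 22.85 tcp [ 0.4381 -0.3583  0.0668] F [ 0.4716 -3.1721  5.6319] ang -153.60672737005223 rad 0.0411808723701045
-155 [ 1.3 -0.8 -0. ]
-175 [  5.7 -14.   -0.1]
-195 [ 14.4 -24.8  -0.1]
-215 [ 26.3 -32.   -0.2]
-225 [ 33.  -34.   -0.2]
-230 [ 36.4 -34.5  -0.2]
-235 [ 39.9 -34.8  -0.3]
-240 [ 43.4 -34.7  -0.3]
-245 [ 46.9 -34.3  -0.3]
```

>>> {"fn": "move_arm", "kwargs": {"targets": [[[5.5,-14,0],[0,0,0],1],[[14.3,-24.8,0],[0,0,0],1],[[26.3,-32,0],[0,0,0],1],[[31,-33.5,0],[0,0,0],1],[[31,-33.5,0],[0,0,0],1]]}}

```text
clock: 23.48
tcp_pos: [0.4475, -0.3115, 0.0667]
orientation: [0.001, 0.957, 0.291, 0.001]
wrist_force: [3.6, -1.6, 7.8]
finger_gap: 0.0173
grip_force: 39.9
```

```bash
python3 - <<'E'
from arc import *
arc(0,[-225,-228,-231,-234,-237,-240,-243,-246,-250],C=np.array([.4750,-.3400]))
E
```

```text
clock 23.475 tcp [ 0.4475 -0.3115  0.0667] F [ 3.5979 -1.615   7.8039] ang 134.07302265881972 rad 0.03960182321226235
-225 [-0.7 -0.3 -0. ]
-228 [ 1.4 -0.6 -0. ]
-231 [ 3.4 -0.9  0. ]
-234 [ 5.5 -1.   0. ]
-237 [ 7.6 -1.   0. ]
-240 [ 9.7 -0.9  0. ]
-243 [11.8 -0.7  0. ]
-246 [13.9 -0.4  0. ]
-250 [16.6  0.1  0. ]
```

>>> {"fn": "move_arm", "kwargs": {"targets": [[[3.4,-0.8,0],[0,0,0],1],[[5,-0.9,0],[0,0,0],1],[[5,-0.9,0],[0,0,0],1]]}}

```text
clock: 23.85
tcp_pos: [0.4508, -0.3088, 0.0667]
orientation: [0.002, 0.957, 0.29, 0.001]
wrist_force: [1.5, -3.0, 6.6]
finger_gap: 0.0174
grip_force: 39.8
```

>>> {"fn": "move_arm", "kwargs": {"targets": [[[1.5,0,0],[0,0,0],1],[[1.5,0,0],[0,0,0],1]]}}

```text
clock: 24.1
tcp_pos: [0.4519, -0.308, 0.0667]
orientation: [0.002, 0.957, 0.29, 0.0]
wrist_force: [1.2, -3.3, 7.2]
finger_gap: 0.0172
grip_force: 39.8
```

>>> {"fn": "move_arm", "kwargs": {"targets": [[[1.5,0,0],[0,0,0],1],[[1.5,0,0],[0,0,0],1]]}}

```text
clock: 24.35
tcp_pos: [0.4521, -0.3079, 0.0667]
orientation: [0.002, 0.957, 0.29, -0.001]
wrist_force: [-1.9, -5.1, 8.0]
finger_gap: 0.0176
grip_force: 39.9
```

>>> {"fn": "move_arm", "kwargs": {"targets": [[[1.5,0,0],[0,0,0],1],[[1.5,0,0],[0,0,0],1]]}}

```text
clock: 24.6
tcp_pos: [0.4522, -0.3078, 0.0667]
orientation: [0.003, 0.957, 0.29, -0.002]
wrist_force: [-6.2, -8.2, 8.5]
finger_gap: 0.0176
grip_force: 40.0
```

```bash
python3 - <<'E'
from arc import *
s=env.get_state();t=np.array([.8309,.5564]);n=np.array([.5564,-.8309])
print('F t,n',s['wrist_force'][:2]@t,s['wrist_force'][:2]@n,'tcp t,n',s['tcp_pos'][:2]@t,s['tcp_pos'][:2]@n)
P=np.array([[.5107,-.3243],[.4974,-.3739],[.4381,-.3583],[.4475,-.3115],[.4508,-.3088],[.4519,-.308]])
A=np.c_[2*P,np.ones(len(P))]; x=np.linalg.lstsq(A,(P**2).sum(1),rcond=None)[0]; print('circle',x[:2],np.sqrt(x[2]+x[:2]@x[:2]))
E
```

```text
F t,n -9.70543971593725 3.4123008315152705 tcp t,n 0.20444284169793572 0.5073917759090998
circle [ 0.4743 -0.3412] 0.0400527646870496
```

The stop is found: −9.7 N along the tangent with no movement, at 123.5° (0 is expected at 123.8°). Opening now, in three arcs per turn.

>>> {"fn": "move_arm", "kwargs": {"targets": [[[-18.8,3.4,0],[0,0,0],1],[[-32.3,13.1,0],[0,0,0],1],[[-40.7,27.4,0],[0,0,0],1],[[-42.5,44,0],[0,0,0],1],[[-37.5,59.8,0],[0,0,0],1]]}}

```text
clock: 25.22
tcp_pos: [0.4544, -0.376, 0.0667]
orientation: [0.0, 0.957, 0.29, -0.001]
wrist_force: [-1.8, 2.1, 11.1]
finger_gap: 0.0175
grip_force: 40.6
```

>>> {"fn": "move_arm", "kwargs": {"targets": [[[11.1,12.5,0],[0,0,0],1],[[26.3,19.3,0],[0,0,0],1],[[42.9,19.4,0],[0,0,0],1],[[58.2,12.7,0],[0,0,0],1],[[69.4,0.4,0],[0,0,0],1]]}}

```text
clock: 25.85
tcp_pos: [0.5145, -0.3385, 0.0667]
orientation: [0.002, 0.957, 0.29, 0.0]
wrist_force: [-3.3, -3.4, 9.2]
finger_gap: 0.0174
grip_force: 40.4
```

```bash
python3 - <<'E'
from arc import *
arc(0,[3.5],C=np.array([.4743,-.3412]))
E
```

```text
clock 25.85 tcp [ 0.5145 -0.3385  0.0667] F [-3.3372 -3.4291  9.1996] ang 3.8735864475527264 rad 0.04029651423787852
3.5 [-0.4  0.1  0. ]
```

Tracking well. Next arcs.

>>> {"fn": "move_arm", "kwargs": {"targets": [[[5.2,-15.8,0],[0,0,0],1],[[3.5,-32.4,0],[0,0,0],1],[[-4.7,-46.8,0],[0,0,0],1],[[-18.1,-56.7,0],[0,0,0],1],[[-34.4,-60.2,0],[0,0,0],1]]}}

```text
clock: 26.48
tcp_pos: [0.4529, -0.3072, 0.0668]
orientation: [0.002, 0.957, 0.291, 0.002]
wrist_force: [7.8, -5.2, 1.8]
finger_gap: 0.0176
grip_force: 39.7
```

>>> {"fn": "move_arm", "kwargs": {"targets": [[[-16.3,3.4,0],[0,0,0],1],[[-29.8,13.1,0],[0,0,0],1],[[-38.2,27.4,0],[0,0,0],1],[[-40,44,0],[0,0,0],1],[[-35,59.8,0],[0,0,0],1]]}}

```text
clock: 27.1
tcp_pos: [0.4544, -0.3759, 0.0666]
orientation: [0.0, 0.957, 0.29, -0.001]
wrist_force: [-2.4, 3.2, 11.7]
finger_gap: 0.0174
grip_force: 40.8
```

>>> {"fn": "move_arm", "kwargs": {"targets": [[[11.1,12.5,0],[0,0,0],1],[[26.3,19.3,0],[0,0,0],1],[[42.9,19.4,0],[0,0,0],1],[[58.2,12.7,0],[0,0,0],1],[[69.4,0.4,0],[0,0,0],1]]}}

```text
clock: 27.72
tcp_pos: [0.5145, -0.3385, 0.0667]
orientation: [0.002, 0.957, 0.29, 0.0]
wrist_force: [-3.8, -4.2, 8.8]
finger_gap: 0.0177
grip_force: 40.6
```

>>> {"fn": "move_arm", "kwargs": {"targets": [[[5.2,-15.8,0],[0,0,0],1],[[3.5,-32.4,0],[0,0,0],1],[[-4.7,-46.8,0],[0,0,0],1],[[-18.1,-56.7,0],[0,0,0],1],[[-18.1,-56.7,0],[0,0,0],1]]}}

```text
clock: 28.35
tcp_pos: [0.4665, -0.3019, 0.0667]
orientation: [0.002, 0.957, 0.29, -0.0]
wrist_force: [-1.1, -4.9, 7.3]
finger_gap: 0.0173
grip_force: 40.4
```

```bash
python3 - <<'E'
from arc import *
arc(0,[99.5,123.5],C=np.array([.4743,-.3412]))
E
```

```text
clock 28.35 tcp [ 0.4665 -0.3019  0.0667] F [-1.1366 -4.8887  7.3433] ang 101.18505265156489 rad 0.04007834403692701
99.5 [1.  0.5 0. ]
123.5 [-15.2  -3.    0. ]
```

>>> {"fn": "move_arm", "kwargs": {"targets": [[[-8,-2.2,0],[0,0,0],1],[[-14,-3.2,0],[0,0,0],1],[[-15,-3.2,0],[0,0,0],1],[[-15,-3.2,0],[0,0,0],1]]}}

```text
clock: 28.85
tcp_pos: [0.4536, -0.3069, 0.0667]
orientation: [0.001, 0.957, 0.29, 0.001]
wrist_force: [3.0, -3.5, 7.0]
finger_gap: 0.0173
grip_force: 40.4
```

```bash
python3 - <<'E'
from arc import *
t=np.array([.8309,.5564]);n=np.array([.5564,-.8309])
s=env.get_state(); d=(s['tcp_pos'][:2]-[.4521,-.3079])*1000; print('err t,n mm',d@t,d@n,'F',s['wrist_force'][:2]@t,s['wrist_force'][:2]@n,'qvel',np.abs(s['qvel']).max())
for c in ['side','side','wrist']:
    p,W,f=take(c)
    for k in ['handle_grip','cartridge_mid']:
        for q in env.landmark_of(k,p)[:1]: x=np.array(q['centre']); print(c,k,x.round(4),'ang',np.degrees(np.arctan2(*(x[:2]-[.4743,-.3412])[::-1])),round(q['confidence'],2))
s=env.get_state(); d=(s['tcp_pos'][:2]-[.4521,-.3079])*1000; print('err t,n mm',d@t,d@n)
E
```

```text
err t,n mm 1.82230541409438 0.026575194701583205 F 0.5695117054278434 4.541732317892187 qvel 0.002657818020389818
side handle_grip [ 0.4523 -0.3053  0.1172] ang 121.50052409856072 0.36
side cartridge_mid [ 0.5028 -0.0127 -0.0031] ang 85.04154908051463 0.57
side handle_grip [ 0.4544 -0.3039  0.119 ] ang 118.0804590771001 0.57
side cartridge_mid [ 0.4786 -0.3396  0.0906] ang 20.40988283380376 0.53
wrist handle_grip [ 0.4537 -0.3102  0.1223] ang 123.60467894610716 0.83
err t,n mm 1.8388632690733901 0.01890866300302696
```

>>> {"fn": "move_arm", "kwargs": {"targets": [[[-1.9,0,0],[0,0,0],1],[[-1.9,0,0],[0,0,0],1],[[-1.9,0,0],[0,0,0],1]]}}

```text
clock: 29.68
tcp_pos: [0.4522, -0.3078, 0.0667]
orientation: [0.001, 0.957, 0.29, 0.001]
wrist_force: [2.8, -1.7, 7.4]
finger_gap: 0.0174
grip_force: 40.4
```

```bash
python3 - <<'E'
from arc import *
t=np.array([.8309,.5564]);n=np.array([.5564,-.8309])
s=env.get_state(); d=(s['tcp_pos'][:2]-[.4521,-.3079])*1000; print('err t,n mm',d@t,d@n,'F',s['wrist_force'][:2]@t,s['wrist_force'][:2]@n)
p,W,f=take('side')
m=env.regions_of('cartridge_mid',p)
for q in m[:2]:
    v,u=np.nonzero(q['mask']); l=cv2.fitLine(np.c_[u,v].astype(np.float32),cv2.DIST_L2,0,.01,.01).ravel(); print('mask',u.min(),u.max(),u.mean(),v.mean(),l[1]/l[0],q['confidence'])
p,W,f=take('top')
for q in env.landmark_of('cartridge_mid',p)[:2]: print(q)
E
```

```text
err t,n mm 0.15762839117940033 -0.014669164723181694 F 1.3620350491045068 2.986458934425759
mask 299 355 326.6067708333333 204.2578125 -0.09667123 0.87
mask 298 414 358.6755737189563 211.63124803520904 -0.19923285 0.66
{'centre': [0.6008, -0.2524, 0.0519], 'confidence': 0.92}
```

```bash
python3 -c "
from workcell import env
print(env.hand_in())"
```

```text
the job is handed in; nothing more can be done
None
```

The job is handed in at about 30 s on the robot's clock: the cartridge is home in the clip, and the valve was shut on its stop and opened two full turns. The handle is still gripped, 0.16 mm (about 0.2°) from where it stood at the stop.

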